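# Flip the feeder's cover leaf over to the empty bay

### The arm

A 6-joint arm with a two-finger parallel gripper is mounted at the origin on the work surface. World frame = base frame: x ahead of the robot, y to its left, z up, the work surface at z = 0. Lengths are in mm, angles in degrees, forces in N, time in s.
With the tool pointing down it reaches from about 425 to 950 mm from the base axis. Payload 14.7 kg.
Tool frame: the origin (TCP) lies at the very end of the fingers, on their centre line; the grasp point (between the pads) lies 19 mm behind it; z points along the fingers, y is the line along which they close (so a half turn about z gives the same grasp; the last joint's range is limited). The gripper opens to 85 mm and grips with 20 to 120 N. Pads are 22 mm wide; open, the fingers measure 114 mm over their backs; the gripper's body (76 mm by 85 mm) begins 54 mm behind the grasp point. The pads swing forward as they close: fully open they stand 13 mm farther back than shut.
Start: joints at [73.419, 27.513, 91.461, -0, 61.026, -2.67], TCP at [156.25, 630.935, 231.297] pointing down, gripper open.
Joint ranges: [-157.49, 157.49], [-46.99, 117.5], [13.45, 153.17], [-89.5, 269.5], [5.16, 153.95], [-167.48, 167.48]. Speed limits (degrees/s): [108.29, 108.29, 136.94, 172.46, 172.46, 172.46].

### API

Orientations are given as [roll, pitch, yaw] about the fixed x, y, z axes, in that order (R = Rz(yaw) Ry(pitch) Rx(roll)).
In Python, from workcell import arm, eyes, look_for, masks_of, spot_point gives the robot as it stands.
- The arm moves only by the tool move_arm, never from a script. Its argument "deltas" is a list of rows, each a list of 5 numbers: the shift along the tool's x, y, z in m, then the turn about the tool's z in degrees, then the opening, from -1 (shut) to 1 (fully open). A call has 1 to 5 rows; each row is the pose to reach, as a shift and turn from the pose commanded when the call began, along the tool's axes at that moment; what a row does not reach only later rows make up. A row lasts 1/8 s, in which the tool goes at most 62.5 mm and 10.7 degrees, less where a joint would pass 70% of its speed; a pose out of reach is approached as far as the arm can. A call with a gripper value outside its range is refused whole. The fingers move at their own pace and stop on an object; "force" is the grip in N (left out, the last holds). Time passes only in rows, so rows that repeat a pose let the fingers close. It gives the time, the measured TCP pose, the force, the opening and the grip force at its end, in the units of the state.
- arm.read_state(): the state, without advancing time (a new reading comes with each control period).
- eyes.grab_frame(name): name is "side" or "top"; returns a dict with "pixels" (400x640x3 uint8, red, green, blue), "vfov" (degrees; the focal length in pixels is half the picture's height over the tangent of half this angle, whatever the lens; pixels are square), "cx", "cy" (the principal point, pixels), "k1" (the pictures are not rectified: a ray, as slopes to the right and down, at radius r is drawn at 1 + k1 r^2 times it, then the intrinsics apply), "T" (4x4, takes a point from camera to world coordinates). Camera axes: x right, y up, looking along -z (the intrinsics and any distortion apply to the point x, -y, -z); pixel columns grow to the right and rows downward; lengths in mm; the calibration is good to about 2 mm. A picture is of the moment at which its call begins. There is no depth.
- arm.sign_off(): hands the job in; it is judged then, once.
Trained networks look in the newest picture that a camera, given by its name, has taken for a name from the list of things; names that differ only in an ending like _2 or _b are one class to them, and where a whole thing is asked for, a point or a joint stands for the part that bears it (a point fixed in the world has none). Each returns a list of dicts, best first, with "p" (0 to 1); they miss things now and then, are a little off and sometimes report something else, mostly with a low value. They report only what shows in the picture. A call takes as long as a camera call.
- look_for(camera, query): "extent" ([centre column, centre row, width, height] in pixels, round what is visible of it).
- masks_of(camera, query): "mask" (400x640 bool, what is visible of it) and "extent" ([centre column, centre row, width, height] in pixels, round what is visible of it).
- spot_point(camera, query): "centre" ([column, row] in pixels: a listed point, or the origin of a listed thing).
The state is a dict: "time": time; "joint_positions": joint angles; "dq": joint speeds; "effort": joint torques, N m; "tool_pos": TCP position; "tcp_rot": TCP orientation; "contact_force": force on the tool from outside, world axes, zero at the start; "torque": the same for the moment, N m; "grip_width": finger opening in mm; "finger_force": force on a finger pad.
Only numpy, scipy, OpenCV 4.12 (cv2) and the standard library are available. Lean on these libraries where they do the work, as an engineer would, in place of code of your own. Each camera call takes 0.05 s, during which the arm holds its last target. There are 200 camera calls.

### The job

On the twin-bay gas canister feeder, the flat white cover leaf stands ajar over the bay that holds the red canister. With the fingers, push it up and over its hinge on the spine and press it down until it lies fully flat over the empty bay, so that the loaded bay is open. Only push: do not take the leaf between the fingers, do not let it slam, leave the loose things around it where they are, and finish clear of everything.

Things in the scene. Friction and masses are not known exactly. Their poses are not given: they have to be found in the camera images.
- feeder: Twin-bay feeder, a steel tray fixed to the table, 210 mm (x) by 200 mm (y), rim 80 mm high. Origin: centre of its underside; x along the spine to the regulator block, y to its left, z up; yaw varies up to 35 degrees. A spine wall 14 mm thick runs along y = 0. The right bay (y < 0) holds a fixed red canister 66 mm across, top 75 mm high; the left bay is empty.
- regulator (a point): Centre of the top of the steel regulator block, fixed at the far end of the feeder: 60 mm (x) by 200 mm (y), 90 mm high. A hose socket 32 mm across rises 48 mm above it, 50 mm to its left; a black knob sticks out 70 mm beyond this point on its far face.
- leaf (a joint): Angle of the cover leaf on its hinge along the spine: 0 = flat over the right (loaded) bay, 1.57 = upright, 3.14 = flat over the left (empty) bay, against its stop. It starts ajar between 0.3 and 0.8. The hinge is stiff: friction of 0.13 N m holds the leaf (about 0.11 kg) at any angle; it takes up to about 0.25 N m to move.
- leaf_hinge (a point): Point on the hinge axis half-way along the leaf, 86 mm above the table. Its axes turn with the leaf: x along the hinge (feeder's x), -y to the free edge, z the leaf's normal. The leaf is a flat rigid white plate 190 mm long (x), 4 mm thick, mid-plane through the axis, reaching 122 mm from the axis; a dark slot-shaped inlay marks its middle.
- leaf_edge (a point): Middle of the leaf's free edge, in its mid-plane, 122 mm from the hinge axis. The edge overhangs the tray's side wall by 22 mm when the leaf lies flat on either side.
- canister: Loose spare red canister, standing, 66 mm across, 180 mm high, beyond the far left corner of the feeder. Origin: centre of its underside. Leave it alone.
- coupler: Loose brass hose coupler standing to the left of the feeder, 38 mm across, 52 mm high. Origin: centre of its underside. Leave it alone.
- adapter: Loose black power adapter, 115 by 55 by 34 mm, lying to the right of the feeder. Origin: centre of its underside. Leave it alone.

How it is judged:
By the outcome, as a careful person would: the job done as asked, in the order asked, and still so for the second after the job is handed in, with the robot touching nothing.
It also fails if it takes over 38 s, if anything falls off the work surface, if the arm or the gripper's body presses on something with over 40 N, if the wrist force passes 120 N, or if a joint passes its speed limit or range.

## Working session

There is one attempt and no reset: what is moved stays moved. The work goes in short steps, Python scripts to look and compute and a tool call to move; the robot and the scene stay as the last step left them, time stands still between calls to the robot, and variables do not carry over. Pictures are saved under pics/ and viewed, at most 10 in all, crops included, and the job is handed in when it is done.

Besides the shell and the picture viewer there is one more tool, called after ">>>" in YAML: its name, and indented under it one key for each argument. move_arm: Moves the arm, as the interface text tells. Its arguments: {"type":"object","properties":{"deltas":{"type":"array"},"force":{"type":"number"}},"required":["deltas"]}

```bash
mkdir -p pics; cat > h.py <<'E'
import numpy as np, cv2
from workcell import arm, eyes, look_for, masks_of, spot_point
def ray(f,uv):
    F=200/np.tan(np.radians(f["vfov"]/2))
    d=np.array([(uv[0]-f["cx"])/F,(uv[1]-f["cy"])/F]); s=d.copy()
    for _ in range(30): s=d/(1+f["k1"]*(s@s))
    T=np.array(f["T"]); r=T[:3,:3]@np.array([s[0],-s[1],-1]); return T[:3,3],r/np.linalg.norm(r)
def proj(f,P):
    F=200/np.tan(np.radians(f["vfov"]/2)); T=np.array(f["T"])
    p=T[:3,:3].T@(np.asarray(P,float)-T[:3,3]); s=np.array([p[0],-p[1]])/-p[2]
    s=s*(1+f["k1"]*(s@s)); return s*F+[f["cx"],f["cy"]]
def atz(f,uv,z):
    o,r=ray(f,uv); return o+r*(z-o[2])/r[2]
def tri(fs,uvs):
    A=np.zeros((3,3));b=np.zeros(3)
    for f,u in zip(fs,uvs):
        o,r=ray(f,u);M=np.eye(3)-np.outer(r,r);A+=M;b+=M@o
    return np.linalg.solve(A,b)
E
python3 - <<'E'
from h import *
fs={c:eyes.grab_frame(c) for c in("side","top")}
for c,f in fs.items():
    cv2.imwrite(f"pics/{c}0.png",f["pixels"][:,:,::-1])
    print(c,np.round(f["T"],2).tolist(),f["vfov"],f["k1"])
for q in "feeder regulator leaf_hinge leaf_edge canister coupler adapter".split():
    d={c:[(np.round(x["centre"],1).tolist(),round(x["p"],2)) for x in spot_point(c,q)[:3]] for c in fs}
    print(q,d)
    if d["side"] and d["top"]: print("  ",tri([fs["side"],fs["top"]],[d["side"][0][0],d["top"][0][0]]).round(1))
print(arm.read_state())
E
```

```text
side [[-1.0, 0.02, -0.05, 552.92], [-0.05, -0.54, 0.84, 965.28], [-0.02, 0.84, 0.54, 651.91], [0.0, 0.0, 0.0, 1.0]] 45.81881507498768 -0.02443666060122195
top [[-0.05, 0.97, -0.23, 404.16], [-1.0, -0.05, 0.01, 57.86], [-0.0, 0.23, 0.97, 981.96], [0.0, 0.0, 0.0, 1.0]] 49.8116154283928 -0.025021470054163573
feeder {'side': [([343.8, 178.3], 0.77)], 'top': [([385.9, 223.2], 0.95), ([395.6, 212.6], 0.43)]}
   [ 573.4 -102.4    3.7]
regulator {'side': [([290.5, 142.3], 0.66)], 'top': [([406.6, 155.3], 0.9)]}
   [ 712.1 -148.6   83.3]
leaf_hinge {'side': [([342.2, 148.9], 0.74)], 'top': [([396.8, 214.5], 0.55)]}
   [ 577.5 -114.    84.6]
leaf_edge {'side': [([356.0, 119.7], 0.64)], 'top': [([455.2, 220.1], 0.56)]}
   [ 547.9 -225.1  117.5]
canister {'side': [([274.5, 213.1], 0.62)], 'top': []}
coupler {'side': [([337.5, 214.1], 0.79)], 'top': []}
adapter {'side': [], 'top': [([494.4, 236.4], 0.58)]}
{'time': 0.8, 'joint_positions': array([ 7.34194006e+01,  2.75119929e+01,  9.14621984e+01,  1.15158101e-03,
        6.10265569e+01, -2.66962102e+00]), 'dq': array([-0.05991638,  0.02990701, -0.00683176,  0.04066591, -0.04155127,
       -0.07990812]), 'effort': array([-2.89497708e-03, -9.50447130e+01, -4.30618358e+01, -4.22237063e-04,
        1.82200922e-03,  9.25534124e-06]), 'tool_pos': array([156.23300165, 630.92520926, 231.30671616]), 'tcp_rot': array([-1.79999300e+02, -1.04120364e-03,  1.66088464e+02]), 'contact_force': array([ 0.18107812, -0.51917197, -0.34071386]), 'torque': array([-0.04191333,  0.0077599 , -0.04804021]), 'finger_force': 0.0, 'grip_width': 85.73203657838751}
```

```bash
python3 -c "
import cv2,numpy as np
a=cv2.imread('pics/side0.png');b=cv2.imread('pics/top0.png')
cv2.imwrite('pics/both.png',cv2.resize(np.vstack([a,b]),(480,600)))"
```

```text
(no output)
```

View pics/top0.png

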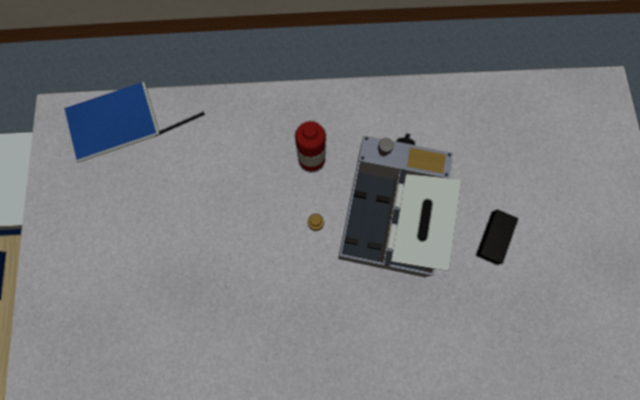

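View pics/side0.png

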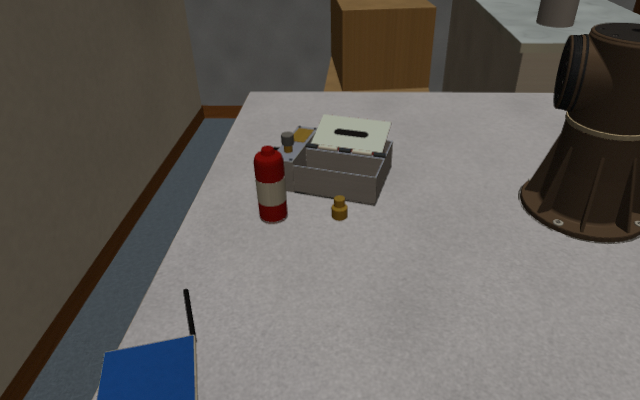

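The top view shows the feeder around (400,210), with the white leaf ajar at corners of about (405,175), (460,180), (447,269) and (393,265). The adapter is at (497,237), the coupler at (316,222) and the spare canister at (311,147). The side view agrees: the leaf is around (350,135), tilted, with its hinge edge towards the camera. Next I'll fit the feeder pose and leaf angle.

```bash
cat > fit.py <<'E'
from h import *
from scipy.optimize import least_squares
def Lp(p,x,r,th=None):
    th=p[3] if th is None else th
    c,s=np.cos(p[2]),np.sin(p[2]); y=-r*np.cos(th); return np.array([p[0]+c*x-s*y,p[1]+s*x+c*y,86+r*np.sin(th)])
def W(p,x,y,z):
    c,s=np.cos(p[2]),np.sin(p[2]); return np.array([p[0]+c*x-s*y,p[1]+s*x+c*y,z])
E
python3 - <<'E'
from fit import *
fs={c:eyes.grab_frame(c) for c in("side","top")}
cs=[];pts=[]
for c,f in fs.items():
    for q,m in (("leaf_hinge",lambda p:Lp(p,0,0)),("leaf_edge",lambda p:Lp(p,0,122)),("regulator",lambda p:W(p,135,0,90)),("feeder",lambda p:W(p,0,0,0))):
        d=spot_point(c,q)
        if d: pts.append((f,np.array(d[0]["centre"]),m,q,c))
    d=masks_of(c,"leaf")
    m=d[0]["mask"].astype(np.uint8); print(c,d[0]["p"],m.sum())
    # bright pixels for crisp contour
    g=f["pixels"].min(2); mm=cv2.dilate(m,np.ones((5,5)))
    cn=max(cv2.findContours(m,0,1)[0],key=cv2.contourArea)
    ap=cv2.approxPolyDP(cv2.convexHull(cn),5,True)[:,0]; print(ap.tolist())
    cs.append((f,ap,c))
def res(p,full=False):
    r=[(proj(f,m(p))-u)*.5 for f,u,m,_,_ in pts]
    for f,ap,c in cs:
        for x in(-95,95):
            a=proj(f,Lp(p,x,122)); i=np.argmin(((ap-a)**2).sum(1)); r.append(a-ap[i])
    return np.array(r) if full else np.ravel(r)
s=least_squares(res,[573,-104,-.3,.4],loss="soft_l1")
p=s.x;np.save("p.npy",p);print(p.round(3),np.degrees(p[2:]).round(1));print(res(p,True).round(1).tolist(),[(a[3],a[4]) for a in pts])
for n,h in(("canister",0),("coupler",0)):
    d=spot_point("side",n); print(n,atz(fs["side"],d[0]["centre"],h).round(0) if d else 0)
d=spot_point("top","adapter");print("adapter",atz(fs["top"],d[0]["centre"],0).round(0) if d else 0)
im=[]
for c,f in fs.items():
    a=cv2.resize(f["pixels"][:,:,::-1],None,fx=3,fy=3,interpolation=2)
    def poly(P,col): cv2.polylines(a,[np.int32([(proj(f,q)+.5)*3 for q in P])],True,col,1)
    poly([Lp(p,x,r) for x,r in((-95,0),(95,0),(95,122),(-95,122))],(0,0,255))
    poly([W(p,x,y,80) for x,y in((-105,-100),(105,-100),(105,100),(-105,100))],(0,255,0))
    poly([W(p,x,y,90) for x,y in((105,-100),(165,-100),(165,100),(105,100))],(255,0,0))
    u=(proj(f,W(p,30,0,60))*3).astype(int); im.append(a[max(u[1]-240,0):u[1]+240,u[0]-200:u[0]+200][:470])
h=min(i.shape[0] for i in im);cv2.imwrite("pics/fit.png",np.hstack([i[:h] for i in im]))
E
```

```text
side 0.73 2388
[[391, 122], [382, 150], [370, 155], [312, 141], [326, 114]]
top 0.72 5370
[[407, 174], [460, 180], [446, 270], [394, 261], [387, 247], [398, 184]]
[ 5.74867e+02 -1.07689e+02 -2.76000e-01  3.13000e-01] [-15.8  18. ]
[[-0.8, 1.9], [1.1, -1.1], [0.4, -1.2], [-0.3, -0.7], [-1.2, 1.8], [0.1, 0.4], [-0.8, -0.2], [-0.1, 0.5], [-2.8, 0.0], [0.2, 0.2], [0.5, -0.1]] [('leaf_hinge', 'side'), ('leaf_edge', 'side'), ('regulator', 'side'), ('feeder', 'side'), ('leaf_hinge', 'top'), ('regulator', 'top'), ('feeder', 'top')]
canister [731.  53.   0.]
coupler [586.  66.   0.]
adapter [ 527. -348.    0.]
```

View pics/fit.png

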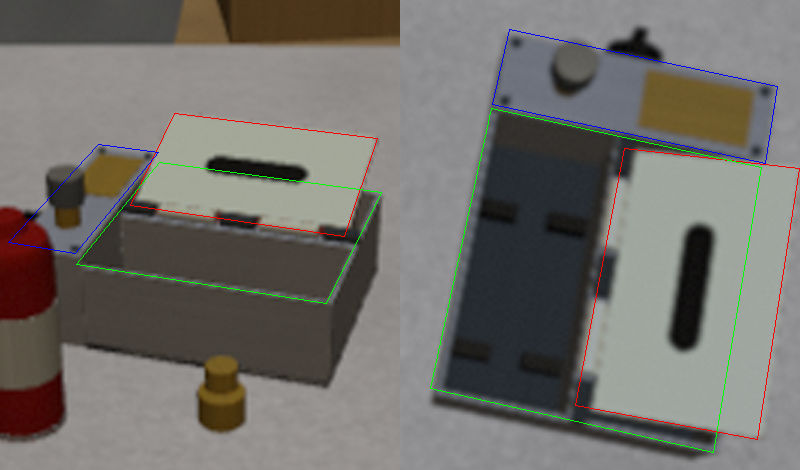

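The fit matches both pictures: feeder yaw -15.8°, leaf at about 0.31 rad. The tool's axes are almost lined up with the feeder already, so I'll travel with the gripper shut.

>>> move_arm:
  deltas:
    - [-0.05,-0.033,0,1.9,-1]
    - [-0.1,-0.066,0,1.9,-1]
    - [-0.15,-0.098,0,1.9,-1]
    - [-0.2,-0.13,0,1.9,-1]
    - [-0.25,-0.163,0,1.9,-1]
  force: 40

```text
time: 2.17
tool_pos: [360.9, 411.3, 231.5]
tcp_rot: [180.0, 0.0, 164.2]
contact_force: [1.4, 0.4, 0.3]
grip_width: 0.1
finger_force: 0.0
```

```bash
cat > st.py <<'E'
from fit import *
p=np.load("p.npy")
def F(P):
    c,s=np.cos(p[2]),np.sin(p[2]); d=np.array(P[:2])-p[:2]; return np.array([c*d[0]+s*d[1],-s*d[0]+c*d[1],P[2]])
if __name__=="__main__":
    s=arm.read_state(); f=s["contact_force"]; c,n=np.cos(p[2]),np.sin(p[2])
    print("t",s["time"],"F",F(s["tool_pos"]).round(1),"rot",s["tcp_rot"].round(1),"q",s["joint_positions"].round(0),"f",np.round([c*f[0]+n*f[1],-n*f[0]+c*f[1],f[2]],1),s["grip_width"])
E
python3 st.py
```

```text
t 2.175 F [-347.5  440.8  231.5] rot [180.    0.  164.2] q [ 46.  19. 105.  -0.  56. -29.] f [1.3 0.8 0.3] 0.10534256159943843
```

>>> move_arm:
  deltas:
    - [-0.04,-0.04,0,0,-1]
    - [-0.08,-0.08,0,0,-1]
    - [-0.12,-0.12,0,0,-1]
    - [-0.16,-0.16,0,0,-1]
    - [-0.2,-0.2,0,0,-1]

```text
time: 2.8
tool_pos: [498.5, 164.0, 231.6]
tcp_rot: [180.0, 0.0, 164.2]
contact_force: [1.0, 0.4, -0.1]
grip_width: 0.3
finger_force: 0.0
```

>>> move_arm:
  deltas:
    - [-0.024,-0.05,0,0,-1]
    - [-0.048,-0.1,0,0,-1]
    - [-0.072,-0.15,0,0,-1]
    - [-0.096,-0.2,0,0,-1]
    - [-0.12,-0.25,0,0,-1]

```text
time: 3.42
tool_pos: [545.2, -109.5, 231.5]
tcp_rot: [180.0, 0.0, 164.2]
contact_force: [1.3, 1.2, 0.3]
grip_width: 0.1
finger_force: 0.0
```

>>> move_arm:
  deltas:
    - [0,-0.05,0,0,-1]
    - [0,-0.1,0,0,-1]
    - [0,-0.14,0,0,-1]
    - [0,-0.16,0,0,-1]
    - [0,-0.16,0,0,-1]

```text
time: 4.05
tool_pos: [501.2, -262.2, 231.3]
tcp_rot: [180.0, 0.0, 164.1]
contact_force: [1.1, 0.5, -0.2]
grip_width: 0.1
finger_force: 0.0
```

```bash
python3 st.py
```

```text
t 4.05 F [ -28.7 -168.8  231.3] rot [180.    0.  164.1] q [ -31.   21.  103.    0.   56. -105.] f [ 1.   0.8 -0.2] 0.12238826720572366
```

>>> move_arm:
  deltas:
    - [0,0,0.05,0,-1]
    - [0,0,0.1,0,-1]
    - [0,0.01,0.142,0,-1]
    - [0,0.02,0.142,0,-1]
    - [0,0.026,0.142,0,-1]

```text
time: 4.68
tool_pos: [509.6, -235.5, 90.6]
tcp_rot: [-180.0, 0.1, 164.3]
contact_force: [0.1, 0.4, 0.2]
grip_width: -0.1
finger_force: 0.0
```

>>> move_arm:
  deltas:
    - [0,0.003,0,0,-1]
    - [0,0.006,0,0,-1]
    - [0,0.009,0,0,-1]
    - [0,0.011,-0.002,0,-1]
    - [0,0.013,-0.004,0,-1]

```text
time: 5.3
tool_pos: [512.0, -225.2, 93.8]
tcp_rot: [-179.9, 0.0, 164.2]
contact_force: [-8.1, -18.6, 5.3]
grip_width: -0.0
finger_force: 10.3
```

```bash
python3 - <<'E'
import st
from st import *
f=eyes.grab_frame("side"); a=f["pixels"][60:260,220:460,::-1]
f=eyes.grab_frame("top"); b=f["pixels"][110:310,320:560,::-1]
cv2.imwrite("pics/c1.png",cv2.resize(np.vstack([a,b]),None,fx=1.5,fy=1.5))
E
python3 st.py
```

```text
t 5.4 F [ -28.4 -130.3   94. ] rot [-179.9    0.   164.2] q [ -27.   31.  110.   -0.   39. -101.] f [ -2.1 -14.4   6.8] 0.22603209255387216
```

View pics/c1.png

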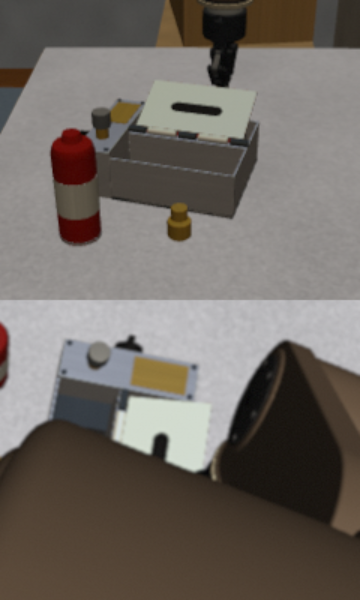

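The side crop shows the closed fingers at the leaf's outer edge, just right of (222,80), and the leaf hasn't noticeably moved. The top crop is mostly hidden by the arm. Contact is confirmed at 14 N, so I'll now raise while pushing, making friction help lift the leaf.

>>> move_arm:
  deltas:
    - [0,0,-0.008,0,-1]
    - [0,0.001,-0.014,0,-1]
    - [0,0.004,-0.02,0,-1]
    - [0,0.007,-0.026,0,-1]
    - [0,0.01,-0.031,0,-1]

```text
time: 6.02
tool_pos: [514.8, -214.3, 124.8]
tcp_rot: [-180.0, 0.0, 164.2]
contact_force: [-3.4, -4.4, 2.2]
grip_width: 0.0
finger_force: 2.7
```

```bash
python3 - <<'E'
import st
from st import *
f=eyes.grab_frame("side"); d=spot_point("side","leaf_edge"); print([(x["centre"],x["p"]) for x in d[:2]])
ths=np.arange(.2,3.15,.02)
if d:
  e=[np.linalg.norm(proj(f,Lp(p,0,122,t))-d[0]["centre"]) for t in ths]; print("theta",ths[np.argmin(e)],min(e))
cv2.imwrite("pics/c2.png",cv2.resize(f["pixels"][40:240,220:460,::-1],None,fx=2,fy=2))
E
python3 st.py
```

```text
[([355.5, 112.8], 0.8)]
theta 0.47999999999999987 0.1683251370697863
t 6.125 F [ -28.6 -118.8  125. ] rot [-180.     0.   164.2] q [ -26.   28.  109.   -0.   43. -100.] f [-1.  -2.4  2.6] 0.06291226080401133
```

View pics/c2.png

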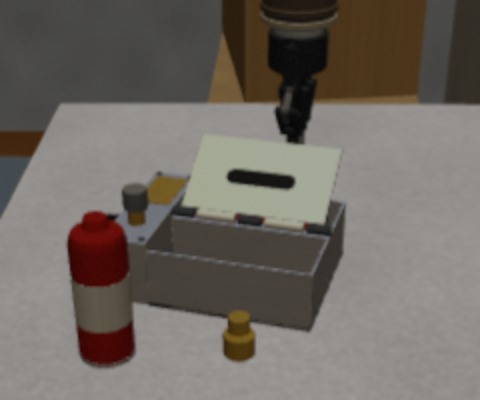

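The leaf is rising at about 0.5 rad (edge near (270,143) in the crop) and nothing else has moved. I'll continue along the arc.

>>> move_arm:
  deltas:
    - [0,0.006,-0.013,0,-1]
    - [0,0.014,-0.022,0,-1]
    - [0,0.023,-0.03,0,-1]
    - [0,0.032,-0.038,0,-1]
    - [0,0.042,-0.045,0,-1]

```text
time: 6.75
tool_pos: [526.5, -173.1, 169.9]
tcp_rot: [180.0, 0.0, 164.2]
contact_force: [0.5, -1.1, -1.7]
grip_width: 0.1
finger_force: 0.6
```

```bash
cat > th.py <<'E'
from st import *
f=eyes.grab_frame("side"); d=spot_point("side","leaf_edge")
ths=np.arange(.2,3.15,.02)
if d:
  e=[np.linalg.norm(proj(f,Lp(p,0,122,t))-d[0]["centre"]) for t in ths]; print("theta",ths[np.argmin(e)],min(e),d[0]["p"])
E
python3 th.py; python3 st.py
```

```text
theta 0.9999999999999996 1.2285146794873565 0.88
t 6.85 F [-28.2 -75.8 170.2] rot [1.800e+02 1.000e-01 1.642e+02] q [-21.  24. 108.   0.  48. -96.] f [-0.1 -0.8 -0.9] -0.12181082856959168
```

>>> move_arm:
  deltas:
    - [0,0.01,-0.004,0,-1]
    - [0,0.021,-0.008,0,-1]
    - [0,0.033,-0.01,0,-1]
    - [0,0.045,-0.01,0,-1]
    - [0,0.057,-0.01,0,-1]

```text
time: 7.48
tool_pos: [541.9, -118.2, 179.2]
tcp_rot: [180.0, -0.0, 164.2]
contact_force: [-0.9, -1.6, 1.1]
grip_width: 0.0
finger_force: 0.6
```

```bash
python3 th.py; python3 st.py
```

```text
theta 1.6399999999999992 0.18445753881972857 0.8
t 7.575 F [-28.9 -18.7 179.1] rot [180.   -0.  164.3] q [-15.  23. 107.   0.  49. -90.] f [-0.3 -0.1 -0.1] 0.319082161695976
```

>>> move_arm:
  deltas:
    - [0,0.011,0,0,-1]
    - [0,0.02,0.002,0,-1]
    - [0,0.029,0.004,0,-1]
    - [0,0.038,0.007,0,-1]
    - [0,0.046,0.011,0,-1]

```text
time: 8.2
tool_pos: [554.5, -74.2, 168.1]
tcp_rot: [180.0, 0.0, 164.2]
contact_force: [0.8, -0.9, 1.6]
grip_width: 0.2
finger_force: 0.6
```

```bash
python3 th.py; python3 st.py
```

```text
theta 2.079999999999999 3.164445550542838 0.86
t 8.3 F [-29.   26.8 167.8] rot [180.   -0.  164.2] q [-11.  25. 107.   0.  48. -85.] f [ 0.2  0.3 -0.4] -0.3453991678630542
```

>>> move_arm:
  deltas:
    - [0,0.008,0.005,0,-1]
    - [0,0.016,0.011,0,-1]
    - [0,0.023,0.017,0,-1]
    - [0,0.029,0.024,0,-1]
    - [0,0.034,0.032,0,-1]

```text
time: 8.93
tool_pos: [563.6, -41.7, 135.8]
tcp_rot: [180.0, -0.0, 164.2]
contact_force: [-0.5, -0.8, 0.8]
grip_width: -0.2
finger_force: 0.6
```

>>> move_arm:
  deltas:
    - [0,0.005,0.008,0,-1]
    - [0,0.009,0.016,0,-1]
    - [0,0.012,0.024,0,-1]
    - [0,0.014,0.032,0,-1]
    - [0,0.015,0.038,0,-1]

```text
time: 9.55
tool_pos: [567.6, -27.6, 97.7]
tcp_rot: [180.0, -0.0, 164.2]
contact_force: [-1.0, 1.0, -0.2]
grip_width: 0.0
finger_force: 0.5
```

```bash
python3 th.py; python3 st.py
```

```text
theta 3.0599999999999987 0.7263653422394484 0.71
t 9.65 F [-29.1  74.9  97.6] rot [-1.800e+02 -1.000e-01  1.642e+02] q [ -6.  31. 109.  -0.  40. -80.] f [0.4 0.6 0.8] 0.07330878105374243
```

>>> move_arm:
  deltas:
    - [0,0,0.003,0,-1]
    - [0,0,0.005,0,-1]
    - [0,0,0.007,0,-1]
    - [0,0,0.009,0,-1]
    - [0,0,0.0105,0,-1]

```text
time: 10.28
tool_pos: [567.7, -27.7, 87.8]
tcp_rot: [180.0, 0.0, 164.2]
contact_force: [-2.0, 0.5, 17.4]
grip_width: -0.3
finger_force: 8.7
```

```bash
python3 st.py
```

```text
t 10.275 F [-28.7  75.   87.8] rot [180.    0.  164.2] q [ -6.  32. 109.  -0.  39. -80.] f [-2.1 -0.1 17.4] -0.32634482090629935
```

The stop is reached: 17 N at z = 87.8, which is the top face when flat. Next I'll lift clear and check.

>>> move_arm:
  deltas:
    - [0,0,0.0005,0,-1]
    - [0,0,0.0005,0,-1]
    - [0,0,-0.005,0,-1]
    - [0,0,-0.03,0,-1]
    - [0,0,-0.08,0,-1]

```text
time: 10.9
tool_pos: [566.2, -27.6, 167.2]
tcp_rot: [-180.0, -0.2, 164.2]
contact_force: [0.3, -1.0, 0.3]
grip_width: -0.2
finger_force: 0.0
```

>>> move_arm:
  deltas:
    - [0,0,-0.05,0,-1]
    - [0.03,0,-0.09,0,-1]
    - [0.08,0,-0.09,0,-1]
    - [0.12,0,-0.09,0,-1]
    - [0.12,0,-0.09,0,-1]

```text
time: 11.52
tool_pos: [449.5, 5.6, 258.1]
tcp_rot: [-180.0, -0.0, 164.2]
contact_force: [0.4, -0.2, 0.5]
grip_width: -0.1
finger_force: 0.0
```

```bash
python3 th.py; python3 st.py; python3 - <<'E'
from st import *
im=[]
for c in("side","top"):
    f=eyes.grab_frame(c); a=cv2.resize(f["pixels"][:,:,::-1],None,fx=3,fy=3,interpolation=2)
    cv2.polylines(a,[np.int32([(proj(f,Lp(p,x,r,np.pi))+.5)*3 for x,r in((-95,0),(95,0),(95,122),(-95,122))])],True,(0,0,255),1)
    u=(proj(f,W(p,30,0,60))*3).astype(int); im.append(a[u[1]-200:u[1]+230,u[0]-200:u[0]+200])
    for q in("canister","coupler","adapter"):
        d=spot_point(c,q)
        if d: print(c,q,np.round(d[0]["centre"],1),round(d[0]["p"],2))
cv2.imwrite("pics/end.png",np.hstack(im))
E
```

```text
theta 3.139999999999999 3.187817357774658 0.76
t 11.625 F [-148.5   75.   258.2] rot [1.800e+02 1.000e-01 1.642e+02] q [ -3.  10. 114.  -0.  56. -77.] f [ 0.5 -0.2 -0.7] 0.07615051302240482
side canister [271.6 214.6] 0.6
side coupler [339.4 216.3] 0.65
side adapter [360.7 140. ] 0.7
top canister [309.4 160.1] 0.6
top coupler [317.6 221.4] 0.58
```

View pics/end.png

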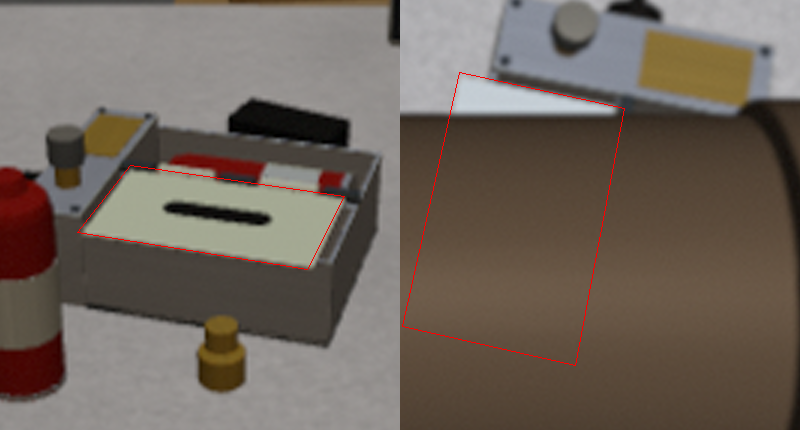

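The leaf outline in the side view matches the predicted fully flat position over the empty bay (corners near (130,167), (345,197), (308,268) and (80,233)). The red canister's bay is open, the loose items are where they were, and the arm is clear.

```bash
python3 -c "
from workcell import arm
print(arm.sign_off())"
```

```text
the job is handed in; nothing more can be done
None
```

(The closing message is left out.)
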